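Shoot the safety bolt of an evidence crate

ROBOT

A 6-joint arm with a two-finger parallel gripper is mounted at the origin on the work surface. World frame = base frame: x ahead of the robot, y to its left, z up, the work surface at z = 0. Lengths are in m, angles in degrees, forces in N, time in s.
With the tool pointing down it reaches from about 0.3 to 0.75 m from the base axis. Payload 8.5 kg.
Tool frame: the origin (TCP) lies midway between the tips of the shut fingers; the grasp point (between the pads) lies r.hold_point_z behind it (r.hold_point_z is the distance from the TCP to the grasp point, in m); z points along the fingers, y is the direction in which the jaws open and shut (so a half turn about z gives the same grasp; the last joint's range is limited). The gripper opens to 85 mm and grips with 20 to 120 N. Pads are 22 mm wide; open, the fingers measure 114 mm over their backs; the gripper's body (76 mm by 85 mm) begins 54 mm behind the grasp point. The pads swing forward as they close: fully open they stand 13 mm farther back than shut.
Start: joints at [-80.059, 21.807, 74.336, -0, 83.858, -12.336], TCP at [0.208, -0.509, 0.231] pointing down, gripper open.
Joint ranges: [-178.18, 178.18], [-50.72, 133.34], [12.68, 142.11], [-81.47, 261.47], [9.98, 163.14], [-165.26, 165.26]. Speed limits (degrees/s): [136.94, 136.94, 180, 180, 180, 180].

INTERFACE

Orientations are given as a 3x3 rotation matrix whose columns are the frame's x, y, z axes.
In Python, from rig import readout, grab_frame, camera_params, workorder, r gives the robot as it stands.
- The arm moves only by the tool play_rows, never from a script. Its argument "targets" is a list of rows, each an object with "grip": the opening, from 0 (shut) to 1 (fully open); "offset": the shift along the tool's x, y, z each as a share of 0.3 m, from -1 to 1, a list of three; "twist": the turn about the tool's z as a share of 180 degrees, from -1 to 1. In form: [{"grip": grip, "offset": [x, y, z], "twist": twist}, ...]. A call has exactly 8 rows; each row is the pose to reach, as a shift and turn from the pose measured when the call began, along the tool's axes at that moment, turning the shorter way round; what a row does not reach only later rows make up. A row lasts 1/10 s, in which the tool goes at most 50 mm and 8.59 degrees, less where a joint would pass 70% of its speed; a pose out of reach is approached as far as the arm can. A call with a number of a shift or a turn outside -1 to 1 is refused whole. A call with a gripper value outside its range is refused whole. The fingers move at their own pace and stop on an object; "newtons" is the grip in N (left out, the last holds). Time passes only in rows, so rows that repeat a pose let the fingers close, or fill a call up. It gives the time, the measured TCP pose, the force and the opening at its end, in the units of the state.
- readout.read_state(): the state, without advancing time (a new reading comes with each control period).
- grab_frame(name): name is "scene" or "top"; returns the picture (400x640x3 uint8, red, green, blue); there is no depth.
- camera_params(name): a dict with "camera_matrix" (3x3 intrinsics, pixels), "R" (3x3) and "t" (3): a world point X has camera coordinates R X + t. Camera axes: x right, y down, z forward; pixel columns grow to the right and rows downward; lengths in m; the calibration is good to about 2 mm. A picture is of the moment at which its call begins. camera_params takes no time and is no camera call.
- workorder.hand_in(): hands the job in, once; it reports no verdict.
The state is a dict: "clock": time; "qpos": joint angles; "qd": joint speeds; "tau": joint torques, N m; "tcp_pos": TCP position; "eef_rot": TCP orientation; "contact_force": force on the tool from outside, world axes, zero at the start; "moment": the same for the moment, N m; "grip_width": finger opening in m.
Only numpy, scipy, OpenCV 4.12 (cv2) and the standard library are available. Lean on these libraries where they do the work, as an engineer would, in place of code of your own. Each camera call takes 0.05 s, during which the arm holds its last target.

TASK

The evidence crate's lid is shut but not yet bolted. Press the spring catch bar down with one fingertip and, while keeping it down, push the bolt's upright pin with the other fingertip until the bolt is fully home in the keeper on the lid; then let go so that the catch springs right back up and locks it, and move clear. Pinch and lift nothing, and leave the phone, can, hammer and torch where they are.

Things in the scene. Friction and masses are not known exactly. Their poses are not given: they have to be found in the camera images.
- crate: Fixed wooden crate, 240 (its x) x 350 (its y) x 120 mm high; origin at the centre of its underside, z up; all offsets here are mm in its frame. Its turn about z varies. The lid (y 69 to 175 of the top) is shut and fixed. On the top is a steel bolt fitting; all of it but the catch bar and the bolt's pin stays below z 158. The catch bar is on the crate's -x side of the bolt.
- keeper (a point): Centre of the top of the bridge-shaped keeper on the lid, 30 wide, 18 long (crate y), at crate x +26, y +88, z 158. The bolt, a 16 mm rod along the crate's y at x +26, z 146, runs through two like guides at y -97 and +40 and is pushed to +y into the keeper.
- bolt (a joint): Travel of the bolt along the crate's +y, m: 0 drawn back, 0.047 fully home at its end stop. About 2 N friction. With the catch up it has about 2.5 mm play: the catch's tongue stands between four side lugs of the rod and bites again wherever it is let up. At the far end the catch springs fully up only with the bolt past 0.0445.
- pin_top (a point): Centre of the top of the bolt's round upright steel pin, 14 mm in diameter, the fitting's only upright pin; moves with the bolt. The pin is clear of the guides from z 158 up to this point at z 205, at crate x +26, y -45 when drawn back (y +2 when home). Push its -y side towards +y.
- catch (a joint): How far the spring catch bar is pressed straight down, m: 0 up (locking), 0.012 at its bottom stop. It frees the bolt beyond 0.006; hold it at about 0.009. About 2 N starts it, 6 N holds it at 0.009, 8 N at the bottom.
- catch_top (a point): Centre of the flat top of the catch bar, 26 wide (crate x), 140 long (crate y), parallel to the bolt, at crate x -30, y -45, z 178 when up; moves with it. A fingertip can press it anywhere and slide along it. 36 mm gap between bar and pin, 56 between centre lines: two fingertips 56 mm apart at one height, one pressing the bar to 0.009 (top then z 169), overlap the pin by 36 mm.
- phone: Loose small keypad phone, 110 x 48 x 14 mm, lying on the crate's lid; origin at the centre of its underside. To be left alone.
- can: Loose drinks can, 66 mm diameter, 115 mm high, upright on the table by the crate's -y end; origin at the centre of its underside. To be left alone.
- hammer: Loose hammer, 280 mm long, lying on the table on the crate's -x side, roughly along the crate's y; its own x runs along its handle towards the head. To be left alone.
- torch: Loose black torch, standing on its 48 mm wide head, 150 mm high, on the table on the crate's +x side; origin at the centre of its underside. To be left alone.

How it is judged:
By the outcome, as a careful person would: the job done as asked, in the order asked, and still so for the second after the job is handed in, with the robot touching nothing.
It also fails if it takes over 32 s, if anything falls off the work surface, if the arm or the gripper's body presses on something with over 40 N, if the wrist force passes 120 N, or if a joint passes its speed limit or range.

## Working session

There is one attempt and no reset: what is moved stays moved. The work goes in short steps, Python scripts to look and compute and a tool call to move; the robot and the scene stay as the last step left them, time stands still between calls to the robot, and variables do not carry over. Pictures are saved under pics/ and viewed, and the job is handed in when it is done.

Besides the shell and the picture viewer there is one more tool, called after ">>>" as name(argument=value, ...), one argument or row to a line, values as JSON. play_rows: Moves the arm, as the interface text tells. Shift numbers are shares of 0.3 m and turn numbers shares of 180 degrees, none past 1 either way. Its arguments: {"type":"object","properties":{"targets":{"type":"array","items":{"type":"object","properties":{"grip":{"type":"number"},"offset":{"type":"array","items":{"type":"number","minimum":-1,"maximum":1}},"twist":{"type":"number","minimum":-1,"maximum":1}}}},"newtons":{"type":"number"}},"required":["targets"]}

```bash
ls; mkdir -p pics
python3 - <<'E'
from rig import readout, grab_frame, camera_params, workorder, r
import cv2
s=readout.read_state(); print(s); print(r.hold_point_z)
for n in("scene","top"):
    f=grab_frame(n); cv2.imwrite(f"pics/{n}0.png",f[:,:,::-1]); print(camera_params(n))
E
```

```text
pics
{'clock': 0.0, 'qpos': array([-8.00597456e+01,  2.18407938e+01,  7.43843141e+01,  1.91195543e-04,
        8.38583784e+01, -1.23364683e+01]), 'qd': array([ 0.04179999,  0.0512008 , -0.00352799,  0.03027517,  0.0455629 ,
       -0.03736944]), 'tau': array([-2.37143986e-04, -4.48463452e+01, -2.31281233e+01, -1.17721388e-04,
        4.74688306e-03,  5.49489798e-06]), 'tcp_pos': array([ 0.20843526, -0.5086597 ,  0.23071621]), 'eef_rot': array([[ 9.25363977e-01,  3.79079739e-01, -2.48259982e-04],
       [ 3.79079690e-01, -9.25362917e-01,  1.43580893e-03],
       [ 3.14555494e-04, -1.42275618e-03, -9.99998938e-01]]), 'contact_force': array([ 0.55365312, -0.94961839,  0.26915384]), 'moment': array([ 0.0013477 , -0.03848366,  0.02278758]), 'grip_width': 0.0854214408489244}
0.0187
{'camera_matrix': array([[448.01280766,   0.        , 319.68790543],
       [  0.        , 448.01280766, 202.49567944],
       [  0.        ,   0.        ,   1.        ]]), 'R': array([[ 0.59429433,  0.804058  , -0.01746361],
       [ 0.63030699, -0.47913899, -0.61085099],
       [-0.49952712,  0.35201785, -0.79155296]]), 't': array([-0.31915058, -0.27473871,  1.25830508])}
{'camera_matrix': array([[372.71862577,   0.        , 322.27635755],
       [  0.        , 372.71862577, 203.00131993],
       [  0.        ,   0.        ,   1.        ]]), 'R': array([[ 0.00899284, -0.99974475,  0.0207259 ],
       [-0.9917833 , -0.0115625 , -0.12740564],
       [ 0.12761276, -0.01940986, -0.99163413]]), 't': array([-0.02239057,  0.58610502,  0.8679519 ])}
```

View pics/scene0.png

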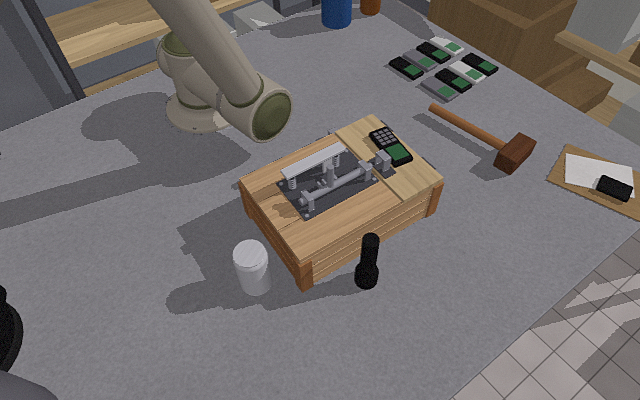

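View pics/top0.png

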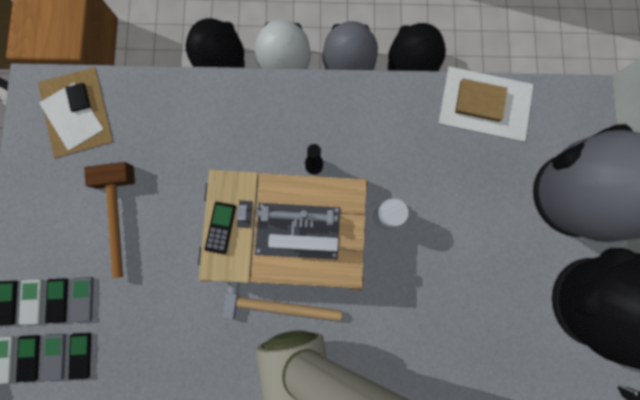

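The crate's lid is to the left in the top view, around (228,225). The catch bar is white, about (302,242), and the bolt is above it at about (297,215). Next I'll enlarge both views to get exact pixel positions.

Run:
```python
import cv2
a=cv2.imread("pics/top0.png")[160:300,190:380]; cv2.imwrite("pics/topz.png",cv2.resize(a,None,fx=4,fy=4,interpolation=cv2.INTER_CUBIC))
a=cv2.imread("pics/scene0.png")[105:295,230:450]; a=cv2.resize(a,None,fx=3,fy=3,interpolation=cv2.INTER_CUBIC); cv2.imwrite("pics/scenez.png",a)
```

```text
(no output)
```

View pics/topz.png

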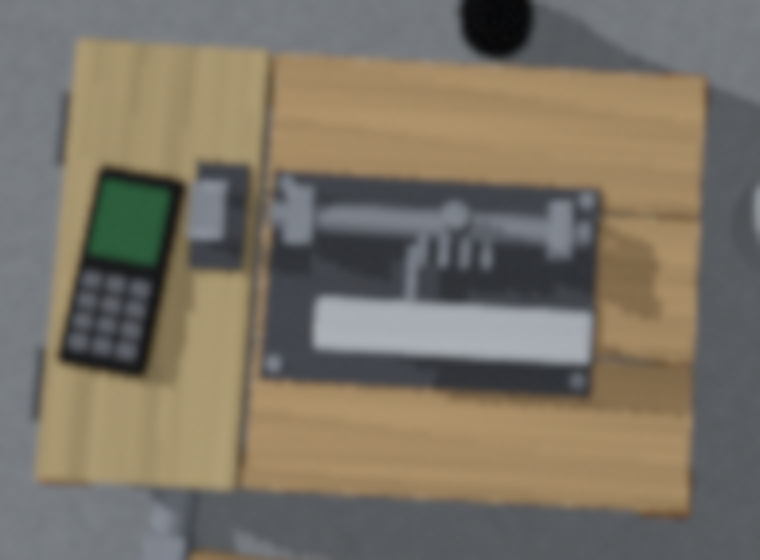

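View pics/scenez.png

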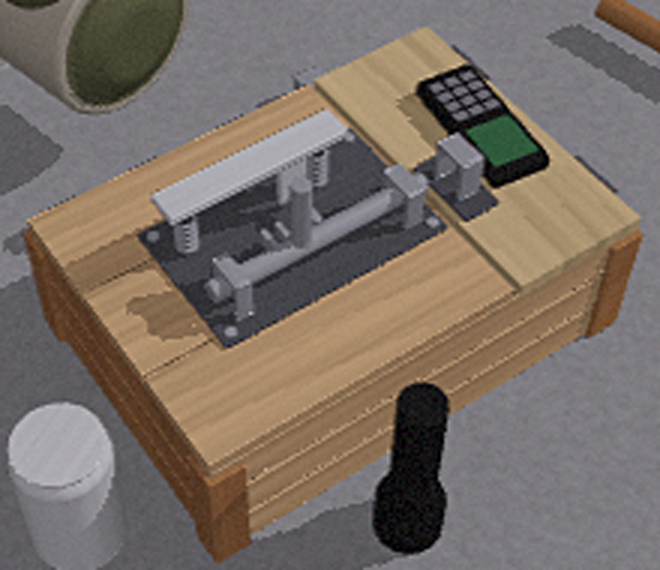

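```bash
cat > h.py <<'E'
import numpy as np
from rig import camera_params
def ray(n,uv):
    c=camera_params(n);K=c["camera_matrix"];R=c["R"];t=c["t"]
    d=R.T@np.linalg.inv(K)@np.array([uv[0],uv[1],1.]);return -R.T@t,d
def plane(n,uv,z):
    o,d=ray(n,uv);return o+d*(z-o[2])/d[2]
def tri(a,b):
    A=[];B=[]
    for n,uv in(a,b):
        o,d=ray(n,uv);d=d/np.linalg.norm(d);P=np.eye(3)-np.outer(d,d);A.append(P);B.append(P@o)
    return np.linalg.lstsq(np.vstack(A),np.hstack(B),rcond=None)[0]
T=lambda u,v:((u+.5)/4-.5+190,(v+.5)/4-.5+160)
S=lambda u,v:((u+.5)/3-.5+230,(v+.5)/3-.5+105)
E
python3 - <<'E'
from h import *
np.set_printoptions(precision=4,suppress=True)
ct=[plane("top",T(*p),.12) for p in[(78,38),(706,76),(690,515),(38,481)]]
print("crate",np.array(ct),np.mean(ct,0)); 
cs=[plane("scene",S(*p),.12) for p in[(640,222),(208,472),(28,228),(425,28)]]
print("crate scene",np.array(cs),np.mean(cs,0))
for c in(ct,cs):
  for d in (c[0]-c[1],c[3]-c[2]): print("y dir deg",np.degrees(np.arctan2(d[1],d[0]))-90,np.linalg.norm(d))
  for d in (c[0]-c[3],c[1]-c[2]): print("x dir deg",np.degrees(np.arctan2(d[1],d[0])),np.linalg.norm(d))
bt=np.array([plane("top",T(*p),.178) for p in[(313,296),(592,311),(589,363),(313,348)]])
bs=np.array([plane("scene",S(*p),.178) for p in[(354,130),(168,213),(152,197),(325,110)]])
for b in(bt,bs):
  print(b,b.mean(0)); d=b[0]-b[1]+b[3]-b[2]; print(np.degrees(np.arctan2(d[1],d[0]))-90,np.linalg.norm(d)/2)
print("pin",plane("top",T(455,212),.205),plane("scene",S(300,184),.205),tri(("top",T(455,212)),("scene",S(300,184))))
E
```

```text
crate [[ 0.6486  0.2371  0.12  ]
 [ 0.6317 -0.1121  0.12  ]
 [ 0.3918 -0.102   0.12  ]
 [ 0.4071  0.2469  0.12  ]] [0.5198 0.0675 0.12  ]
crate scene [[ 0.6515  0.2328  0.12  ]
 [ 0.6342 -0.1155  0.12  ]
 [ 0.4012 -0.1044  0.12  ]
 [ 0.4113  0.2452  0.12  ]] [0.5246 0.0645 0.12  ]
y dir deg -2.7676549789539138 0.3496003149152512
y dir deg -2.5191223648971572 0.3492424896393873
x dir deg -2.3188248644094935 0.2416718947786369
x dir deg -2.402144463131791 0.2401544576986025
y dir deg -2.852051819559364 0.34875409841341387
y dir deg -1.6637798360502956 0.34978894558776374
x dir deg -2.947986765817018 0.24052052988706485
x dir deg -2.715263646835322 0.23326701416247242
[[ 0.5045  0.0959  0.178 ]
 [ 0.4983 -0.0454  0.178 ]
 [ 0.4722 -0.0439  0.178 ]
 [ 0.4784  0.0952  0.178 ]] [0.4884 0.0254 0.178 ]
-2.536276926765808 0.14033618092482766
[[ 0.5076  0.0953  0.178 ]
 [ 0.4932 -0.0446  0.178 ]
 [ 0.4757 -0.0452  0.178 ]
 [ 0.481   0.0915  0.178 ]] [0.4894 0.0243 0.178 ]
-4.078878335449247 0.1386071911572633
pin [0.5452 0.024  0.205 ] [0.544  0.0224 0.205 ] [0.5447 0.0231 0.2053]
```

The two views agree: crate yaw is about -2.6°, its origin is about (0.521, 0.068), and the pin top is at (0.545, 0.023). Now I'll go to a point above the press position, with the jaws along crate x.

>>> play_rows(
  targets=[
    {"grip":0.5,"offset":[0.1,-0.07,0.0],"twist":-0.02},
    {"grip":0.5,"offset":[0.2,-0.14,0.0],"twist":-0.04},
    {"grip":0.5,"offset":[0.3,-0.22,0.0],"twist":-0.07},
    {"grip":0.5,"offset":[0.4,-0.29,0.0],"twist":-0.09},
    {"grip":0.5,"offset":[0.5,-0.37,0.0],"twist":-0.11},
    {"grip":0.5,"offset":[0.6,-0.44,0.0],"twist":-0.14},
    {"grip":0.5,"offset":[0.7,-0.52,0.0],"twist":-0.16},
    {"grip":0.5,"offset":[0.79,-0.587,0.0],"twist":-0.18},
  ],
  newtons=40,
)

```text
clock: 0.9
tcp_pos: [0.3614, -0.2541, 0.2309]
eef_rot: [[0.576, 0.818, -0.001], [0.818, -0.576, 0.002], [0.001, -0.001, -1.0]]
contact_force: [0.4, -1.2, -0.2]
grip_width: 0.0426
```

```bash
cat > go.py <<'E'
import sys; from h import *
from rig import readout
np.set_printoptions(precision=4,suppress=True)
def need(cx,cy,z,yaw=-2.55,O=(.521,.068)):
    s=readout.read_state();R=s["eef_rot"];p=s["tcp_pos"]
    a=np.radians(yaw);u=np.array([np.cos(a),np.sin(a)]);v=np.array([-u[1],u[0]])
    g=np.array([*(np.array(O)+u*cx+v*cy),z])
    ty=np.degrees(np.arctan2(R[1,1],R[0,1]));rel=p[:2]-np.array(O)
    print("t",s["clock"],"tcp",p,"crate xy",rel@u,rel@v,"toolz",R[:,2],"w",s["grip_width"],"F crate",s["contact_force"][:2]@u,s["contact_force"][:2]@v,s["contact_force"][2])
    print("offset",R.T@(g-p)/.3,"twist",-(yaw-ty)/180,"q",s["qpos"])
need(*map(float,sys.argv[1:4]))
E
python3 go.py -.002 -.071 .23
```

```text
t 0.9 tcp [ 0.3614 -0.2541  0.2309] crate xy -0.1450765334820871 -0.3288915297683955 toolz [-0.0005  0.0018 -1.    ] w 0.04260978744395622 F crate 0.414807672593545 -1.2020568472033577 -0.23882754653887783
offset [ 0.9811 -0.0616  0.0043] twist -0.18117352741908482 q [-50.5591  10.9577  90.209    0.0445  78.933  -15.4064]
```

>>> play_rows(
  targets=[
    {"grip":0.5,"offset":[0.12,-0.01,0.0],"twist":-0.02},
    {"grip":0.5,"offset":[0.25,-0.015,0.0],"twist":-0.045},
    {"grip":0.5,"offset":[0.38,-0.02,0.0],"twist":-0.07},
    {"grip":0.5,"offset":[0.51,-0.03,0.0],"twist":-0.095},
    {"grip":0.5,"offset":[0.64,-0.04,0.0],"twist":-0.12},
    {"grip":0.5,"offset":[0.77,-0.05,0.0],"twist":-0.145},
    {"grip":0.5,"offset":[0.88,-0.055,0.0],"twist":-0.17},
    {"grip":0.5,"offset":[0.98,-0.06,0.0],"twist":-0.181},
  ],
)

```text
clock: 1.7
tcp_pos: [0.5165, -0.0017, 0.231]
eef_rot: [[0.042, 0.999, -0.001], [0.999, -0.042, 0.002], [0.002, -0.001, -1.0]]
contact_force: [0.3, -0.5, -0.5]
grip_width: 0.0427
```

```bash
python3 go.py -.002 -.071 .2
python3 - <<'E'
from rig import grab_frame
import cv2
for n,(a,b,c,d) in dict(scene=(60,260,230,450),top=(150,300,190,390)).items():
    f=grab_frame(n)[:,:,::-1]; cv2.imwrite(f"pics/{n}1.png",cv2.resize(f[a:b,c:d],None,fx=3,fy=3,interpolation=cv2.INTER_CUBIC))
E
```

```text
t 1.7 tcp [ 0.5165 -0.0017  0.231 ] crate xy -0.0013756782258150524 -0.06983613525056569 toolz [-0.0012  0.002  -1.    ] w 0.042739186934113285 F crate 0.29062966185242384 -0.47690033965204875 -0.4620187074111498
offset [-0.0041 -0.002   0.1033] twist 0.0009361957792085892 q [-13.387   18.4888  79.542    0.0963  82.0618 -11.0188]
```

View pics/scene1.png

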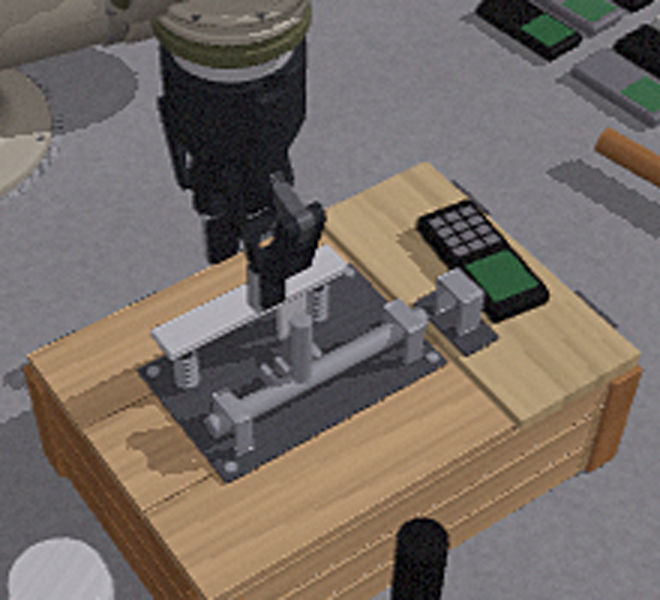

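View pics/top1.png

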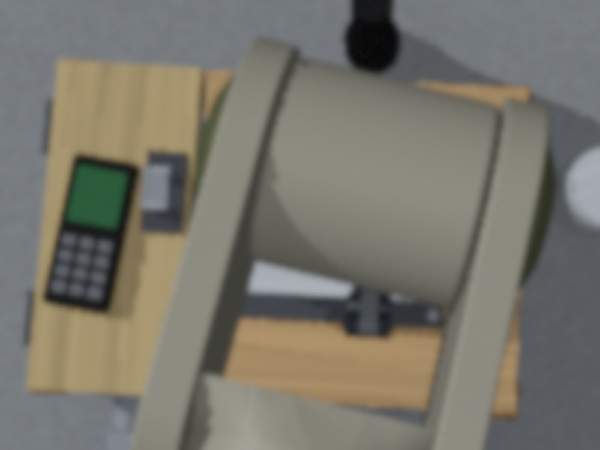

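The scene view shows the front fingertip's lower end at about zoom (267,308), left of the pin. The top view is blocked by the arm. I'll work out the tip's height from the scene view.

Run:
```python
from h import *
c=camera_params("scene")
def pr(X):
    q=c["camera_matrix"]@(c["R"]@X+c["t"]);q=q[:2]/q[2];return (q-[230,60]+.5)*3-.5
u=np.array([.999,-.0445]);v=np.array([.0445,.999]);O=np.array([.521,.068])
for z in(.219,.225,.231):
  for cx in (.0195,.026,.035):
   for cy in(-.081,-.07,-.059):
    print(z,cx,cy,pr(np.array([*(O+u*cx+v*cy),z])).round(0))
```

```text
0.219 0.0195 -0.081 [245. 323.]
0.219 0.0195 -0.07 [260. 316.]
0.219 0.0195 -0.059 [275. 308.]
0.219 0.026 -0.081 [251. 330.]
0.219 0.026 -0.07 [266. 322.]
0.219 0.026 -0.059 [281. 314.]
0.219 0.035 -0.081 [259. 339.]
0.219 0.035 -0.07 [275. 331.]
0.219 0.035 -0.059 [290. 324.]
0.225 0.0195 -0.081 [245. 317.]
0.225 0.0195 -0.07 [260. 309.]
0.225 0.0195 -0.059 [275. 301.]
0.225 0.026 -0.081 [251. 323.]
0.225 0.026 -0.07 [266. 315.]
0.225 0.026 -0.059 [281. 308.]
0.225 0.035 -0.081 [259. 332.]
0.225 0.035 -0.07 [275. 325.]
0.225 0.035 -0.059 [290. 317.]
0.231 0.0195 -0.081 [245. 310.]
0.231 0.0195 -0.07 [260. 302.]
0.231 0.0195 -0.059 [275. 294.]
0.231 0.026 -0.081 [251. 316.]
0.231 0.026 -0.07 [266. 309.]
0.231 0.026 -0.059 [281. 301.]
0.231 0.035 -0.081 [259. 326.]
0.231 0.035 -0.07 [274. 318.]
0.231 0.035 -0.059 [290. 310.]
```

>>> play_rows(
  targets=[
    {"grip":0.5,"offset":[-0.004,-0.002,0.03],"twist":0.0},
    {"grip":0.5,"offset":[-0.004,-0.002,0.06],"twist":0.0},
    {"grip":0.5,"offset":[-0.004,-0.002,0.09],"twist":0.0},
    {"grip":0.5,"offset":[-0.004,-0.002,0.12],"twist":0.0},
    {"grip":0.5,"offset":[-0.004,-0.002,0.14],"twist":0.0},
    {"grip":0.5,"offset":[-0.004,-0.002,0.155],"twist":0.0},
    {"grip":0.5,"offset":[-0.004,-0.002,0.155],"twist":0.0},
    {"grip":0.5,"offset":[-0.004,-0.002,0.155],"twist":0.0},
  ],
)

```text
clock: 2.6
tcp_pos: [0.5164, -0.002, 0.1844]
eef_rot: [[0.041, 0.999, -0.001], [0.999, -0.041, 0.002], [0.002, -0.001, -1.0]]
contact_force: [1.0, 0.2, 0.7]
grip_width: 0.0429
```

```bash
python3 go.py -.002 -.071 .17
python3 - <<'E'
from rig import grab_frame
import cv2
for n,(a,b,c,d) in dict(scene=(100,250,240,420)).items():
    f=grab_frame(n)[:,:,::-1]; cv2.imwrite(f"pics/{n}2.png",cv2.resize(f[a:b,c:d],None,fx=4,fy=4,interpolation=cv2.INTER_CUBIC))
E
```

```text
t 2.6 tcp [ 0.5164 -0.002   0.1844] crate xy -0.0014958312499108186 -0.07011134001614701 toolz [-0.0007  0.0025 -1.    ] w 0.042873775854355506 F crate 0.976278116489829 0.22462888553195692 0.7247828865037429
offset [-0.0031 -0.0017  0.048 ] twist 0.0012006008486983176 q [-13.4378  20.8112  84.186    0.134   75.0731 -11.1385]
```

View pics/scene2.png

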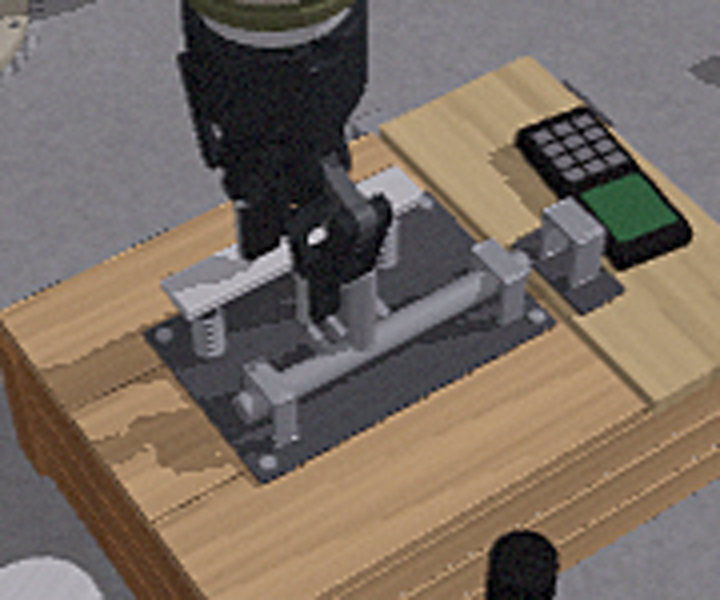

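The tip is behind the pin at about (325,310) and just above the bar. I'll descend in small steps and watch the force.

>>> play_rows(
  targets=[
    {"grip":0.5,"offset":[-0.002,-0.002,0.005],"twist":0.0},
    {"grip":0.5,"offset":[-0.002,-0.002,0.01],"twist":0.0},
    {"grip":0.5,"offset":[-0.002,-0.002,0.015],"twist":0.0},
    {"grip":0.5,"offset":[-0.002,-0.002,0.02],"twist":0.0},
    {"grip":0.5,"offset":[-0.002,-0.002,0.025],"twist":0.0},
    {"grip":0.5,"offset":[-0.002,-0.002,0.03],"twist":0.0},
    {"grip":0.5,"offset":[-0.002,-0.002,0.03],"twist":0.0},
    {"grip":0.5,"offset":[-0.002,-0.002,0.03],"twist":0.0},
  ],
)

```text
clock: 3.45
tcp_pos: [0.5158, -0.0025, 0.1757]
eef_rot: [[0.041, 0.999, -0.0], [0.999, -0.041, 0.002], [0.002, -0.0, -1.0]]
contact_force: [-0.9, 0.7, 1.7]
grip_width: 0.0429
```

```bash
python3 go.py -.002 -.071 .169
```

```text
t 3.45 tcp [ 0.5158 -0.0025  0.1757] crate xy -0.0020407887450165896 -0.07065409139211788 toolz [-0.0003  0.0024 -1.    ] w 0.04287137724143232 F crate -0.9018893824674705 0.6170471256565393 1.6663976177042878
offset [-0.0012  0.0001  0.0222] twist 0.0012372822309304871 q [-13.51    21.2507  85.0865   0.1341  73.709  -11.2204]
```

>>> play_rows(
  targets=[
    {"grip":0.5,"offset":[0,0,0.004],"twist":0.0},
    {"grip":0.5,"offset":[0,0,0.008],"twist":0.0},
    {"grip":0.5,"offset":[0,0,0.012],"twist":0.0},
    {"grip":0.5,"offset":[0,0,0.016],"twist":0.0},
    {"grip":0.5,"offset":[0,0,0.02],"twist":0.0},
    {"grip":0.5,"offset":[0,0,0.02],"twist":0.0},
    {"grip":0.5,"offset":[0,0,0.02],"twist":0.0},
    {"grip":0.5,"offset":[0,0,0.02],"twist":0.0},
  ],
)

```text
clock: 4.25
tcp_pos: [0.5158, -0.0025, 0.1698]
eef_rot: [[0.041, 0.999, -0.0], [0.999, -0.041, 0.002], [0.002, -0.0, -1.0]]
contact_force: [-2.1, -0.5, 3.9]
grip_width: 0.0425
```

```bash
python3 go.py -.002 -.071 .166;python3 - <<'E'
from rig import readout,grab_frame
import cv2
print(readout.read_state()["moment"])
f=grab_frame("scene")[:,:,::-1]; cv2.imwrite("pics/scene3.png",cv2.resize(f[100:250,240:420],None,fx=4,fy=4,interpolation=cv2.INTER_CUBIC))
print(readout.read_state()["contact_force"])
E
```

```text
t 4.25 tcp [ 0.5158 -0.0025  0.1698] crate xy -0.002015989567479178 -0.07066207814067933 toolz [-0.0001  0.0023 -1.    ] w 0.04249171856723985 F crate -2.049164722536842 -0.5671082024122115 3.861662141049268
offset [-0.0012  0.0001  0.0126] twist 0.0012244342039484386 q [-13.5091  21.5995  85.6161   0.1321  72.8199 -11.2185]
[-0.01826314  0.30604589  0.01056232]
[-0.85883231 -0.35892075  2.76185366]
```

View pics/scene3.png

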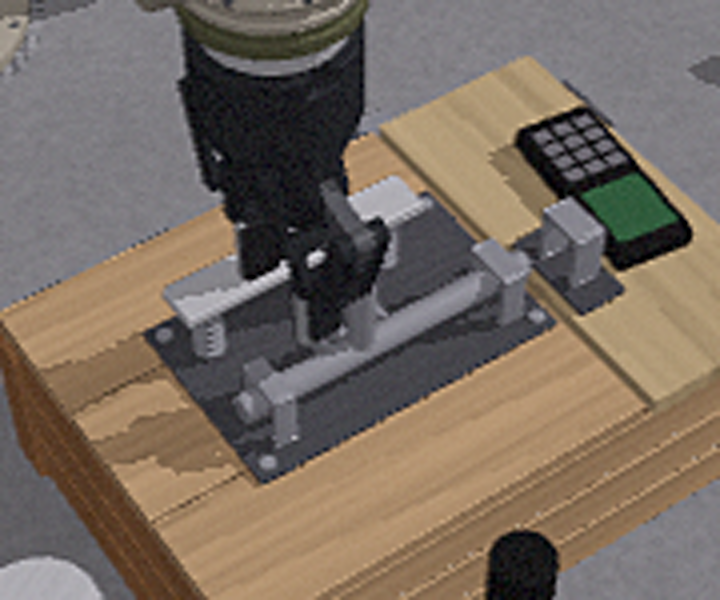

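The bar is partly down, with its near corner now at (165,290). The force suggests about 3-4 mm of travel. I'll go another 5 mm.

>>> play_rows(
  targets=[
    {"grip":0.5,"offset":[0,0,0.004],"twist":0.0},
    {"grip":0.5,"offset":[0,0,0.008],"twist":0.0},
    {"grip":0.5,"offset":[0,0,0.012],"twist":0.0},
    {"grip":0.5,"offset":[0,0,0.017],"twist":0.0},
    {"grip":0.5,"offset":[0,0,0.017],"twist":0.0},
    {"grip":0.5,"offset":[0,0,0.017],"twist":0.0},
    {"grip":0.5,"offset":[0,0,0.017],"twist":0.0},
    {"grip":0.5,"offset":[0,0,0.017],"twist":0.0},
  ],
)

```text
clock: 5.1
tcp_pos: [0.5159, -0.0025, 0.1648]
eef_rot: [[0.041, 0.999, 0.0], [0.999, -0.041, 0.002], [0.002, 0.0, -1.0]]
contact_force: [-2.3, 0.3, 6.6]
grip_width: 0.0425
```

```bash
python3 go.py -.002 -.061 .165;python3 - <<'E'
from rig import readout,grab_frame
import cv2
f=grab_frame("scene")[:,:,::-1]; cv2.imwrite("pics/scene4.png",cv2.resize(f[100:250,240:420],None,fx=4,fy=4,interpolation=cv2.INTER_CUBIC))
print(readout.read_state()["contact_force"])
E
```

```text
t 5.1 tcp [ 0.5159 -0.0025  0.1648] crate xy -0.001986975214520516 -0.07067628249488314 toolz [ 0.0001  0.0022 -1.    ] w 0.04249039153293554 F crate -2.320235274105837 0.23843259574237868 6.5858415749557935
offset [ 0.0323  0.0001 -0.0005] twist 0.0012365791068111914 q [-13.5083  21.8984  86.0569   0.129   72.0654 -11.2206]
[-1.30431599 -0.87718863  6.34394452]
```

View pics/scene4.png

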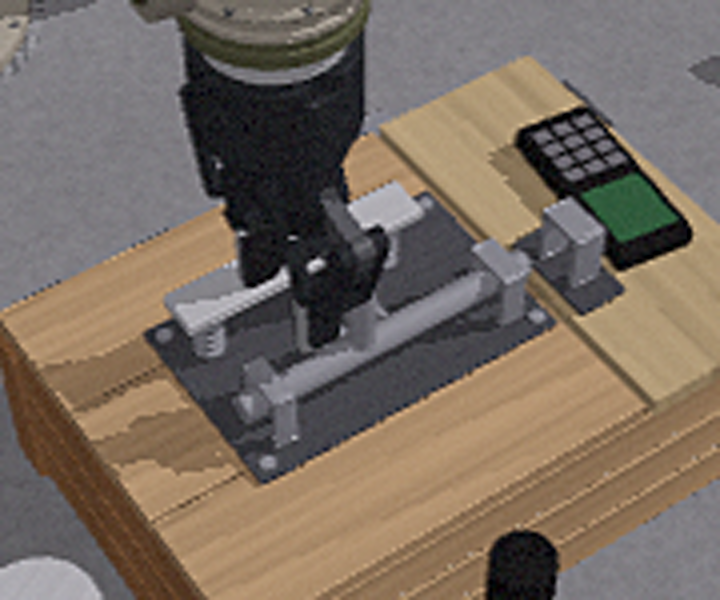

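The catch is at about 9 mm (6.3 N) and the tip is clear of the rod. Now I'll push along +y.

>>> play_rows(
  targets=[
    {"grip":0.5,"offset":[0.015,0,0],"twist":0.0},
    {"grip":0.5,"offset":[0.03,0,0],"twist":0.0},
    {"grip":0.5,"offset":[0.045,0,0],"twist":0.0},
    {"grip":0.5,"offset":[0.06,0,0],"twist":0.0},
    {"grip":0.5,"offset":[0.075,0,0],"twist":0.0},
    {"grip":0.5,"offset":[0.09,0,0],"twist":0.0},
    {"grip":0.5,"offset":[0.1,0,0],"twist":0.0},
    {"grip":0.5,"offset":[0.1,0,0],"twist":0.0},
  ],
)

```text
clock: 5.95
tcp_pos: [0.5177, 0.0266, 0.1653]
eef_rot: [[0.04, 0.999, 0.002], [0.999, -0.04, -0.0], [-0.0, 0.002, -1.0]]
contact_force: [-0.6, -4.8, 5.8]
grip_width: 0.0425
```

```bash
python3 go.py -.002 -.021 .1645;python3 - <<'E'
from rig import readout,grab_frame
import cv2
f=grab_frame("scene")[:,:,::-1]; cv2.imwrite("pics/scene5.png",cv2.resize(f[100:250,240:420],None,fx=4,fy=4,interpolation=cv2.INTER_CUBIC))
print(readout.read_state()["contact_force"])
E
```

```text
t 5.95 tcp [0.5177 0.0266 0.1653] crate xy -0.0014193557117478453 -0.04145617434208942 toolz [ 0.002  -0.0001 -1.    ] w 0.04246274591914136 F crate -0.38819478887540526 -4.860793650389415 5.823640835793442
offset [ 0.0682 -0.0017  0.0025] twist 0.0012969933231622235 q [-10.1606  22.0637  85.6981   0.0147  72.1258  -7.8485]
[-0.77026356 -4.50588183  5.99957424]
```

View pics/scene5.png

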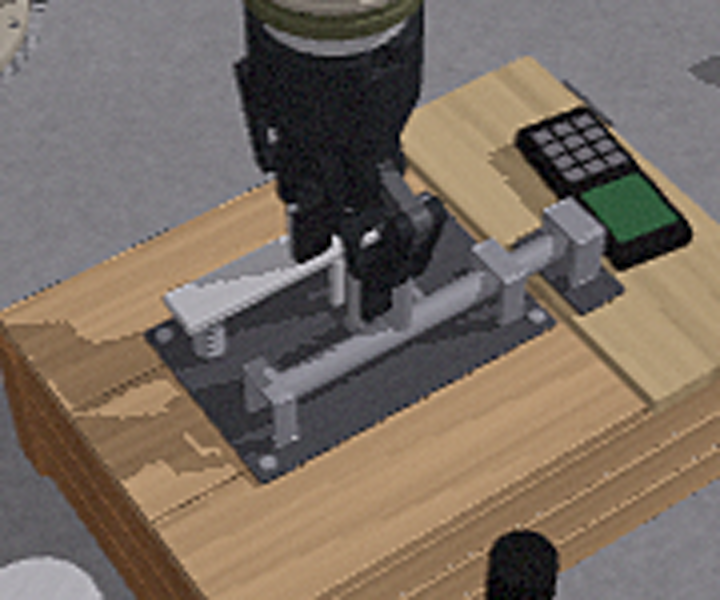

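The bolt is moving: the pin's foot went from (365,340) to (405,320) and the rod end has reached the keeper. About 25 mm is left.

>>> play_rows(
  targets=[
    {"grip":0.5,"offset":[0.012,0,0.002],"twist":0.0},
    {"grip":0.5,"offset":[0.024,0,0.002],"twist":0.0},
    {"grip":0.5,"offset":[0.036,-0.001,0.002],"twist":0.0},
    {"grip":0.5,"offset":[0.048,-0.001,0.002],"twist":0.0},
    {"grip":0.5,"offset":[0.06,-0.001,0.002],"twist":0.0},
    {"grip":0.5,"offset":[0.072,-0.002,0.002],"twist":0.0},
    {"grip":0.5,"offset":[0.072,-0.002,0.002],"twist":0.0},
    {"grip":0.5,"offset":[0.072,-0.002,0.002],"twist":0.0},
  ],
)

```text
clock: 6.8
tcp_pos: [0.5189, 0.0474, 0.1651]
eef_rot: [[0.041, 0.999, 0.004], [0.999, -0.041, -0.002], [-0.002, 0.004, -1.0]]
contact_force: [2.0, -4.7, 6.8]
grip_width: 0.0426
```

```bash
python3 go.py -.002 -.016 .165
```

```text
t 6.8 tcp [0.5189 0.0474 0.1651] crate xy -0.0011847845603313875 -0.02064866366416527 toolz [ 0.0043 -0.0017 -1.    ] w 0.04263468848552291 F crate 2.2025174556633793 -4.614474646472004 6.824994317347994
offset [ 0.0155 -0.0027  0.0003] twist 0.0012697343624866865 q [-7.7788 22.2669 85.3922 -0.0653 72.0827 -5.4373]
```

>>> play_rows(
  targets=[
    {"grip":0.5,"offset":[0.004,-0.001,0.001],"twist":0.0},
    {"grip":0.5,"offset":[0.008,-0.001,0.001],"twist":0.0},
    {"grip":0.5,"offset":[0.012,-0.002,0.001],"twist":0.0},
    {"grip":0.5,"offset":[0.015,-0.002,0.001],"twist":0.0},
    {"grip":0.5,"offset":[0.017,-0.002,0.001],"twist":0.0},
    {"grip":0.5,"offset":[0.017,-0.002,0.001],"twist":0.0},
    {"grip":0.5,"offset":[0.017,-0.002,0.001],"twist":0.0},
    {"grip":0.5,"offset":[0.017,-0.002,0.001],"twist":0.0},
  ],
)

```text
clock: 7.6
tcp_pos: [0.5191, 0.0503, 0.1651]
eef_rot: [[0.041, 0.999, 0.006], [0.999, -0.041, -0.006], [-0.006, 0.006, -1.0]]
contact_force: [-1.1, -12.1, 5.3]
grip_width: 0.0431
```

```bash
python3 go.py -.002 -.013 .165
```

```text
t 7.6 tcp [0.5191 0.0503 0.1651] crate xy -0.00108939395855391 -0.01775635702047915 toolz [ 0.0057 -0.0061 -1.    ] w 0.04314211142285153 F crate -0.5410987848589619 -12.108585064518081 5.3415426297813
offset [ 0.0159 -0.003   0.0003] twist 0.0010000050462465745 q [-7.331  22.2902 85.349  -0.3184 71.9955 -4.8626]
```

Push force is up to 12 N, so this is probably the end stop. I'll confirm with a bit more push and a picture.

>>> play_rows(
  targets=[
    {"grip":0.5,"offset":[0.01,-0.001,0.001],"twist":0.0},
    {"grip":0.5,"offset":[0.014,-0.001,0.001],"twist":0.0},
    {"grip":0.5,"offset":[0.017,-0.001,0.001],"twist":0.0},
    {"grip":0.5,"offset":[0.017,-0.001,0.001],"twist":0.0},
    {"grip":0.5,"offset":[0.017,-0.001,0.001],"twist":0.0},
    {"grip":0.5,"offset":[0.017,-0.001,0.001],"twist":0.0},
    {"grip":0.5,"offset":[0.017,-0.001,0.001],"twist":0.0},
    {"grip":0.5,"offset":[0.017,-0.001,0.001],"twist":0.0},
  ],
)

```text
clock: 8.4
tcp_pos: [0.5192, 0.0505, 0.1652]
eef_rot: [[0.044, 0.999, 0.005], [0.999, -0.044, -0.016], [-0.015, 0.006, -1.0]]
contact_force: [-5.0, -27.8, 7.8]
grip_width: 0.0426
```

```bash
python3 go.py -.002 -.013 .165;python3 - <<'E'
from rig import readout,grab_frame
import cv2
f=grab_frame("scene")[:,:,::-1]; cv2.imwrite("pics/scene6.png",cv2.resize(f[100:250,240:420],None,fx=4,fy=4,interpolation=cv2.INTER_CUBIC))
print(readout.read_state()["contact_force"])
E
```

```text
t 8.4 tcp [0.5192 0.0505 0.1652] crate xy -0.0010317647287634854 -0.01754016459034525 toolz [ 0.0054 -0.0155 -0.9999] w 0.04261593920216031 F crate -3.713195937275164 -27.97995240690552 7.763035866306675
offset [ 0.0151 -0.0032  0.0005] twist 0.00023608090174276835 q [-7.0317 22.3238 85.2796 -0.8888 71.984  -4.2497]
[ -3.93022172 -27.83144201   6.49656185]
```

View pics/scene6.png

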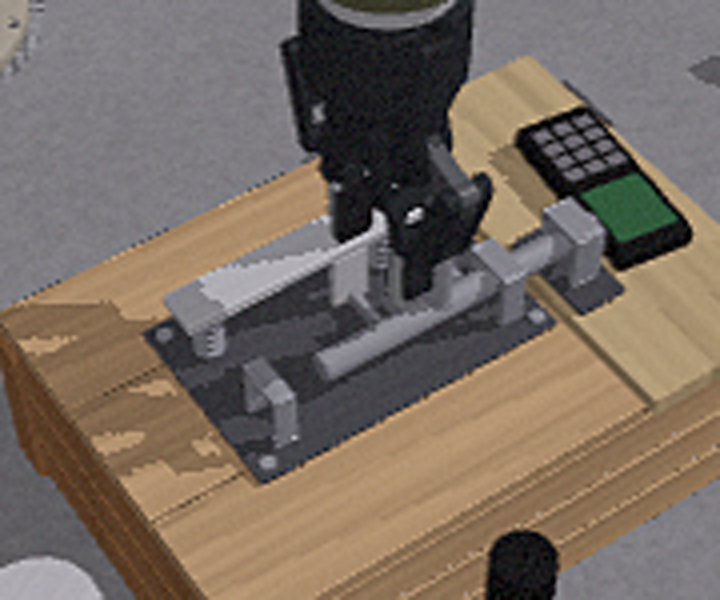

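At 28 N there was no further motion. I'll check the travel from the rod's end face, which went from about (243,402) to (325,364).

Run:
```python
from h import *
Z=lambda u,v:((u+.5)/4-.5+240,(v+.5)/4-.5+100)
O=np.array([.521,.068]);v=np.array([.0445,.999]);u=np.array([.999,-.0445])
for p in[(243,402),(325,364)]:
    q=plane("scene",Z(*p),.146)[:2]-O; print(q@u,q@v)
```

```text
0.021295989450197415 -0.11030247758297851
0.02422587343644038 -0.06485026488184452
```

The measured travel of about 46 mm agrees with fully home (47 mm) within measuring error. I'll raise the finger with light push kept on, let the catch spring up, then back off.

>>> play_rows(
  targets=[
    {"grip":0.5,"offset":[0.009,0,-0.005],"twist":0.0},
    {"grip":0.5,"offset":[0.009,0,-0.015],"twist":0.0},
    {"grip":0.5,"offset":[0.009,0,-0.03],"twist":0.0},
    {"grip":0.5,"offset":[0.009,0,-0.045],"twist":0.0},
    {"grip":0.5,"offset":[0.009,0,-0.055],"twist":0.0},
    {"grip":0.5,"offset":[0.009,0,-0.06],"twist":0.0},
    {"grip":0.5,"offset":[0.005,0,-0.06],"twist":0.0},
    {"grip":0.5,"offset":[0.0,0,-0.06],"twist":0.0},
  ],
)

```text
clock: 9.25
tcp_pos: [0.5184, 0.0501, 0.1818]
eef_rot: [[0.045, 0.999, 0.002], [0.999, -0.045, -0.016], [-0.016, 0.003, -1.0]]
contact_force: [0.1, -1.4, -0.3]
grip_width: 0.0428
```

```bash
python3 go.py -.002 -.023 .19;python3 - <<'E'
from rig import readout,grab_frame
import cv2
f=grab_frame("scene")[:,:,::-1]; cv2.imwrite("pics/scene7.png",cv2.resize(f[100:250,240:420],None,fx=4,fy=4,interpolation=cv2.INTER_CUBIC))
E
```

```text
t 9.25 tcp [0.5184 0.0501 0.1818] crate xy -0.0018035780222860364 -0.018036788260806336 toolz [ 0.0021 -0.0161 -0.9999] w 0.04276711120722366 F crate 0.16404193568244305 -1.4159023340837014 -0.29162563973171773
offset [-0.017  -0.0006 -0.027 ] twist -1.9896498155021666e-05 q [-7.0651 21.3487 83.7932 -0.9364 74.6244 -4.2638]
```

View pics/scene7.png

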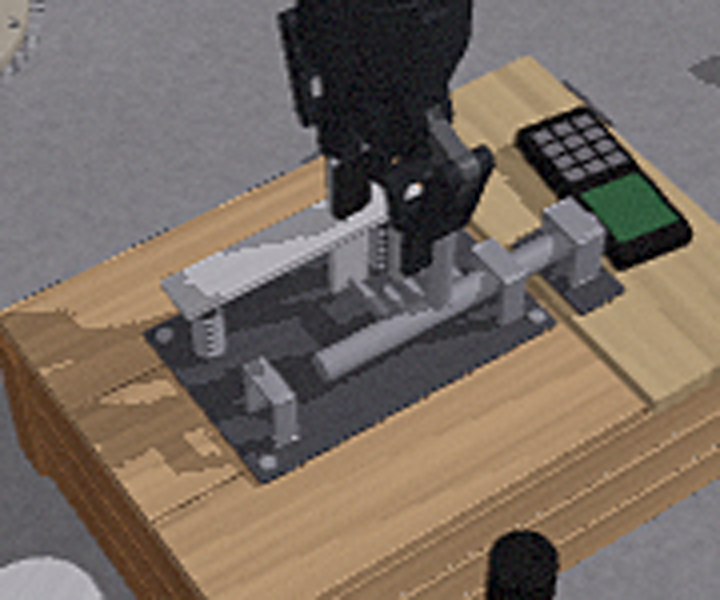

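The bar corner is back at (163,284), its original "up" position. Now I'll back off the pin and rise clear.

>>> play_rows(
  targets=[
    {"grip":0.5,"offset":[-0.015,0,-0.01],"twist":0.0},
    {"grip":0.5,"offset":[-0.03,0,-0.02],"twist":0.0},
    {"grip":0.5,"offset":[-0.035,0,-0.06],"twist":0.0},
    {"grip":0.5,"offset":[-0.035,0,-0.12],"twist":0.0},
    {"grip":0.5,"offset":[-0.035,0,-0.2],"twist":0.0},
    {"grip":0.5,"offset":[-0.035,0,-0.28],"twist":0.0},
    {"grip":0.5,"offset":[-0.035,0,-0.35],"twist":0.0},
    {"grip":0.5,"offset":[-0.035,0,-0.4],"twist":0.0},
  ],
)

```text
clock: 10.1
tcp_pos: [0.5181, 0.0416, 0.3044]
eef_rot: [[0.044, 0.999, 0.006], [0.999, -0.044, -0.016], [-0.015, 0.007, -1.0]]
contact_force: [0.4, 0.3, -0.4]
grip_width: 0.0432
```

>>> play_rows(
  targets=[
    {"grip":0.5,"offset":[-0.05,0,0],"twist":0.0},
    {"grip":0.5,"offset":[-0.15,0,0],"twist":0.0},
    {"grip":0.5,"offset":[-0.28,0,0],"twist":0.0},
    {"grip":0.5,"offset":[-0.4,0,0],"twist":0.0},
    {"grip":0.5,"offset":[-0.52,0,0],"twist":0.0},
    {"grip":0.5,"offset":[-0.64,0,0],"twist":0.0},
    {"grip":0.5,"offset":[-0.7,0,0],"twist":0.0},
    {"grip":0.5,"offset":[-0.7,0,0],"twist":0.0},
  ],
)

```text
clock: 10.9
tcp_pos: [0.5082, -0.1711, 0.3066]
eef_rot: [[0.048, 0.999, 0.005], [0.999, -0.048, -0.015], [-0.015, 0.006, -1.0]]
contact_force: [0.2, 0.4, -0.4]
grip_width: 0.0427
```

```bash
python3 go.py -.002 -.023 .19;python3 - <<'E'
from rig import readout,grab_frame
import cv2
f=grab_frame("scene")[:,:,::-1]; cv2.imwrite("pics/scene8.png",cv2.resize(f[105:295,230:450],None,fx=3,fy=3,interpolation=cv2.INTER_CUBIC))
f=grab_frame("top")[:,:,::-1]; cv2.imwrite("pics/top8.png",f)
E
```

```text
t 10.9 tcp [ 0.5082 -0.1711  0.3066] crate xy -0.002188378408013716 -0.23946550008932108 toolz [ 0.0051 -0.0154 -0.9999] w 0.042675697692532544 F crate 0.1749939084084053 0.3714771154724359 -0.40218466657993507
offset [ 0.7274 -0.0039  0.3776] twist -0.0010123910654178244 q [-30.9706  17.7073  68.2003  -0.6097  93.3894 -28.2756]
```

View pics/scene8.png

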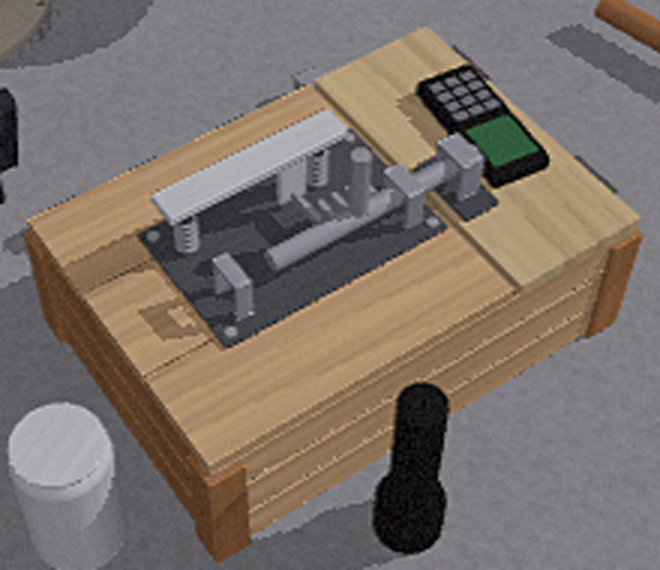

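View pics/top8.png

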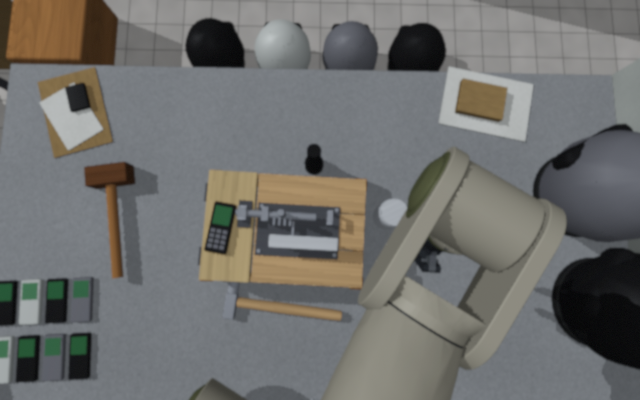

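The bolt is in the keeper and the bar is up, with the same corners as before at (152,197) and (354,130). The phone, can and torch look unmoved. I'll check these with numbers.

Run:
```python
from h import *
import cv2
v=np.array([.0445,.999])
a=cv2.imread("pics/top0.png");b=cv2.imread("pics/top8.png")
z=cv2.resize(b[160:300,190:380],None,fx=4,fy=4,interpolation=cv2.INTER_CUBIC);cv2.imwrite("pics/top8z.png",z)
p=plane("scene",S(361,153),.205)[:2];q=plane("scene",S(300,184),.205)[:2];print("travel scene",(p-q)@v)
s0=cv2.imread("pics/scene0.png")[105:295,230:450];s8=cv2.resize(cv2.imread("pics/scene8.png"),(220,190),interpolation=cv2.INTER_AREA)
m=lambda x:(cv2.cvtColor(x,cv2.COLOR_BGR2HSV)[:,:,1]<35)&(x.min(2)>160)
for s in(s0,s8):
    w=m(s)[:80,:125];n,l,st,c=cv2.connectedComponentsWithStats(w.astype('u1'));i=1+st[1:,4].argmax();print("bar",st[i],c[i])
```

```text
travel scene 0.04655354885735432
bar [ 51  37  64  36 667] [82.25187406 54.45877061]
bar [ 51  37  64  36 665] [82.62857143 54.23609023]
```

View pics/top8z.png

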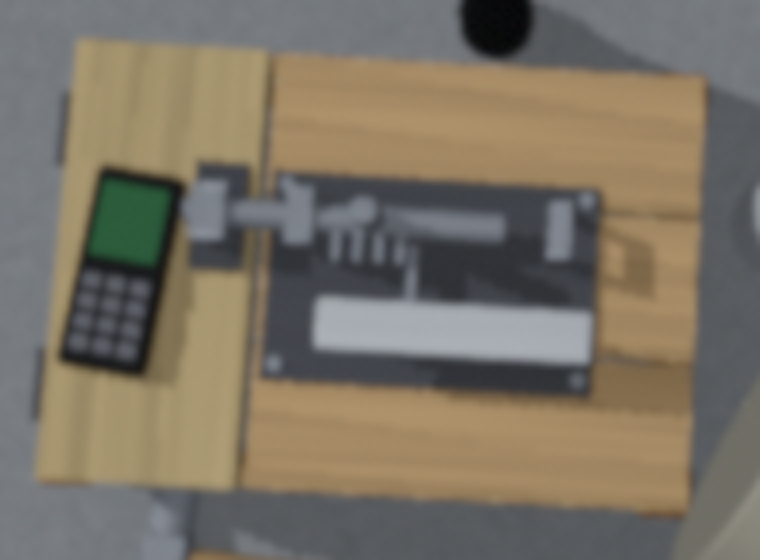

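The tongue at (411,275) is now behind the last lug, the bolt goes through the keeper, and the bar is fully up. The phone is where it was.

```bash
python3 -c "
from rig import workorder
print(workorder.hand_in())"
```

```text
the job is handed in; nothing more can be done
None
```

The bolt is fully home in the keeper and the catch has sprung back up and locked it. I handed the job in at about 11 s of the 32 s allowed, with the arm well clear of the crate.

**What I did:** I pressed the catch bar down about 9 mm with one fingertip (about 6 N). With it held down, I pushed the pin along +y with the other fingertip until the bolt stopped at its end. The force there rose to about 28 N with no further movement. I then lifted so the catch sprang up, backed off the pin and moved away.

**Last checks:**
- **Bolt:** the pin's measured travel is 46.6 mm against 47 mm, and the catch's tongue sits behind the last lug. A rougher mid-task measurement from the rod's end gave 45.5 mm, which agrees within measuring error.
- **Catch bar:** it is at the same image position as at the start, so it is fully up.
- **Other items:** the phone, can, hammer and torch look unmoved in the pictures. I judged this by eye and did not measure it.
- **Contact:** the force on the tool is about zero.

No check failed.

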